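Burnish the bent seam under the rim wire

TASK

Take the burnisher (the tool with the square handle) from the tool block and, leaning it about 35 degrees so that it reaches in under the rim wire, rub its ball tip slowly and lightly along the inner corner seam of the copper piece in the sprung jig, from the robot's left end (at least as far as 70 mm left of the bend) round the bend to the right end, in touch with the copper all along and close against the wall, never pressing hard. Then put it back in the socket it came from, fully down and upright, let go, and leave everything else where it stands.

Things in the scene. Friction and masses are not known exactly. Their poses are not given: they have to be found in the camera images.
- jig: sprung jig fixed on the table, steel base 140 x 200 x 12 mm; origin: centre of the base's underside; x points away from the robot, y along the seam to the robot's left, z up. A jack on it carries a copper sheet (x -70 to 50, y +-88 mm) with an upright wall 43 mm high at its far side. The seam is the wall's foot on the robot's side, at x = 35 - 0.2126*|y| mm in this frame (bent at y = 0)
- seam_left (a point): point in plan of the seam's left end (y = 85 mm, x = 17 mm in the jig's frame), but marked at table height: the sheet lies above. Not measured: the sheet's top at the bend is 62 to 82 mm above the table, and it slopes along y by up to 0.06 rad either way: find it by touch
- seam_bend (a point): point in plan of the seam's bend (x = 35 mm, y = 0 in the jig's frame), marked at table height. Over the whole seam, 10 mm before the wall, runs a copper rim wire 8 mm thick, its centre 40 mm above the sheet: the shank has to reach in below it, leaning with its handle towards the robot
- seam_right (a point): point in plan of the seam's right end (y = -85 mm, x = 17 mm in the jig's frame), marked at table height. The sheet and wall are on springs: they give about 1.1 mm downwards per newton, at most 16 mm, and not sideways
- block: wooden tool block, fixed, 75 x 200 x 85 mm high. Origin: centre of its underside; y along its length. Three sockets in its top at y = -65, 0, +65 mm, 15 mm square and 72 mm deep, one tool in each; which tool stands where varies
- burnisher: the burnisher: the only tool with a plain square wooden handle (24 x 24 mm, 68 mm high), standing in the tool block. Origin: centre of the handle's underside, which rests on the block's top (85 mm above the table); z along the handle, away from the tip; x and y square to its faces. A straight steel shank of 7 mm diameter goes 62 mm down from there and ends in a ball of 8 mm diameter. 80 g
- burnisher_tip (a point): centre of the burnisher's ball tip (radius 4 mm), 62 mm below its origin
- burnisher_grip (a point): point on the burnisher's axis where to grip the handle, 30 mm above its origin
- flux_a: bystander: green bottle with red cap, 40 mm diameter, 105 mm high. Origin: centre of its underside
- flux_b: bystander: a second such bottle. Origin: centre of its underside
- dish: bystander: small steel bowl, 68 mm wide, 22 mm high. Origin: centre of its underside
- mandrel: bystander: plain steel rod lying down, 22 mm diameter, 150 mm long. Origin: centre of its underside
- steel_block: bystander: flat steel bench block 60 x 60 x 22 mm. Origin: centre of its underside
- graver: bystander in the tool block: tool with a mushroom-shaped round handle, top 56 mm above the block. Origin: centre of the handle's underside
- reamer: bystander in the tool block: tool with a T-shaped handle, cross-bar 56 mm long, top 54 mm above the block. Origin: centre of the handle's underside
There are look-alikes about, which are no part of the job. What is shaped like the burnisher but blue or red is not meant.

How it is judged:
By the outcome, as a careful person would: the job done as asked, in the order asked, and still so for the second after the job is handed in, with the robot touching nothing.
It also fails if it takes over 72 s, if anything falls off the work surface, if the arm or the gripper's body presses on something with over 40 N, if the wrist force passes 120 N, or if a joint passes its speed limit or range.

ROBOT

A 7-joint arm with a two-finger parallel gripper is mounted at the origin on the work surface. World frame = base frame: x ahead of the robot, y to its left, z up, the work surface at z = 0. Lengths are in m, angles in rad, forces in N, time in s.
With the tool pointing down it reaches from about 0.35 to 0.9 m from the base axis. Payload 19.9 kg.
Tool frame: the origin (TCP) lies at the very end of the fingers, on their centre line; the grasp point (between the pads) lies 19 mm behind it; y points along the fingers, x is the direction in which the jaws open and shut, and the axes are right-handed (so a half turn about y gives the same grasp; the last joint's range is limited). The gripper opens to 85 mm and grips with 20 to 120 N. Pads are 22 mm wide; open, the fingers measure 114 mm over their backs; the gripper's body (76 mm by 85 mm) begins 54 mm behind the grasp point. The pads swing forward as they close: fully open they stand 13 mm farther back than shut.
Start: joints at [-1.25, 0.417, -0.01, 1.614, 0.005, 1.111, -0.053], TCP at [0.222, 0.584, 0.231] pointing down, gripper open.
Joint ranges: [-2.81, 2.81], [-0.39, 2.02], [-1.27, 1.25], [0.06, 2.57], [-1.19, 4.33], [0.19, 2], [-2.82, 2.82]. Speed limits (rad/s): [1.89, 1.89, 2.39, 2.39, 3.01, 3.01, 3.01].

INTERFACE

Orientations are given as a rotation vector (axis times angle).
In Python, from cell import manip gives the robot as it stands. The module is installed in compiled form; this text tells all that it offers.
- The arm moves only by the shell command python3 -m crank 'ROWS' [FORCE]. ROWS is JSON, a list that holds one entry, the list of rows, each a list of 7 numbers: the turn, a rotation vector about the tool's x, y, z in rad, then the shift along the tool's x, y, z in m, then the finger opening in m, from 0 to 0.0854. A call has 1 to 20 rows; each row is the pose to reach, as a shift and turn from the pose measured when the call began, along the tool's axes at that moment; what a row does not reach only later rows make up. A row lasts 1/8 s, in which the tool goes at most 62.5 mm and 10.7 degrees, less where a joint would pass 70% of its speed; a pose out of reach is approached as far as the arm can. A call with a gripper value outside its range is refused whole. The fingers move at their own pace and stop on an object; FORCE is the grip in N (left out, the last holds). Time passes only in rows, so rows that repeat a pose let the fingers close. It gives the time, the measured TCP pose, the force and the opening at its end, in the units of the state.
- manip.get_obs(): the state, without advancing time (a new reading comes with each control period).
- manip.get_image(name): name is "side" or "top"; returns the picture (384x512x3 uint8, blue, green, red); there is no depth.
- manip.calibration(name): a dict with "mtx" (3x3 intrinsics, pixels), "R" (3x3) and "t" (3): a world point X has camera coordinates R X + t. Camera axes: x right, y down, z forward; pixel columns grow to the right and rows downward; lengths in m; the calibration is good to about 2 mm. A picture is of the moment at which its call begins. calibration takes no time and is no camera call.
- manip.finish_job(): hands the job in, once; it reports no verdict.
The state is a dict: "time": time; "q": joint angles; "joint_velocities": joint speeds; "tau": joint torques, N m; "position": TCP position; "orientation": TCP orientation; "wrist_force": force on the tool from outside, world axes, zero at the start; "wrist_torque": the same for the moment, N m; "opening": opening from 0.0 (shut) to 1.0 (fully open).
Only numpy, scipy, OpenCV 4.12 (cv2) and the standard library are available. Lean on these libraries where they do the work, as an engineer would, in place of code of your own. Each camera call takes 0.05 s, during which the arm holds its last target. There are 200 camera calls.

## Working session

There is one attempt and no reset: what is moved stays moved. The work goes in short steps, Python scripts to look and compute and a shell command to move; the robot and the scene stay as the last step left them, time stands still between calls to the robot, and variables do not carry over. Pictures are saved under pics/ and viewed, about 8 in all and at most 12, crops included, and the job is handed in when it is done.

```bash
mkdir -p pics; python3 - <<'E'
from cell import manip
import cv2,numpy as np
np.set_printoptions(precision=4,suppress=True)
o=manip.get_obs()
for k in o: print(k,np.round(o[k],4))
for n in("side","top"):
    c=manip.calibration(n);print(n,c["mtx"],c["R"],c["t"],-np.array(c["R"]).T@c["t"])
    im=manip.get_image(n);cv2.imwrite(f"pics/{n}0.png",im)
E
```

```text
time 0.0
q [-1.2495  0.418  -0.0103  1.6142  0.0047  1.1107 -0.053 ]
joint_velocities [-0.0006  0.0012 -0.0018 -0.0001 -0.0002  0.0013 -0.0006]
tau [ -0.0002 -86.4469   0.6781 -43.4888   0.019    0.0075   0.0001]
position [0.2217 0.584  0.2307]
orientation [-1.36   -0.9373  0.9389]
wrist_force [ 0.1528 -0.0486 -0.3568]
wrist_torque [-0.0412 -0.0129  0.0055]
opening 1.0011
side [[361.2489   0.     255.3125]
 [  0.     361.2489 188.3866]
 [  0.       0.       1.    ]] [[-0.9631 -0.2688  0.017 ]
 [-0.199   0.6675 -0.7175]
 [ 0.1815 -0.6944 -0.6963]] [0.508  0.1774 0.881 ] [0.3646 0.6299 0.7321]
top [[424.1509   0.     252.9018]
 [  0.     424.1509 196.4011]
 [  0.       0.       1.    ]] [[-0.0122 -0.9999  0.0054]
 [-0.9872  0.0112 -0.1591]
 [ 0.159  -0.0072 -0.9872]] [-0.0138  0.5517  1.3948] [ 0.3226 -0.0098  1.4649]
```

View pics/top0.png

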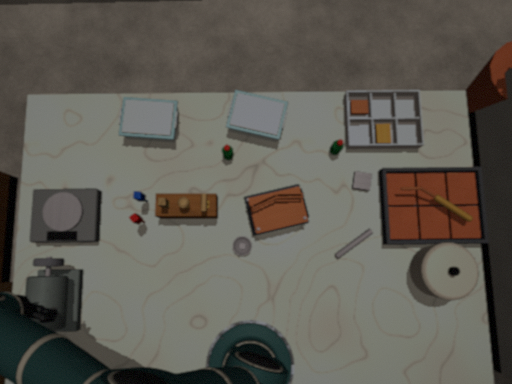

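View pics/side0.png

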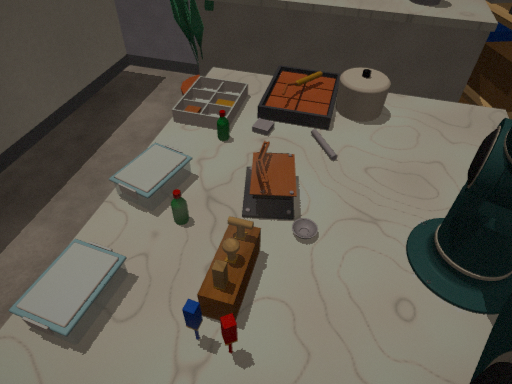

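The top view shows the block at about (186,206) and the jig at (277,210). In the side view the block's candidates are a square handle at (220,275), a mushroom at (232,248) and a T-bar at (240,226). The blue (192,315) and red (229,328) look-alikes stand or lie on the table. The plain square handle at (220,275) fits, so I'll confirm it in a crop.

```bash
python3 - <<'E'
import cv2,numpy as np
t=cv2.imread("pics/top0.png");s=cv2.imread("pics/side0.png")
g=lambda i:cv2.convertScaleAbs(i,alpha=1.6,beta=10)
a=cv2.resize(g(t[175:245,145:315]),None,fx=4.6,fy=4.6,interpolation=cv2.INTER_CUBIC) # 782x322
cv2.imwrite("pics/ctop.png",a)
b=cv2.resize(g(s[135:325,190:330]),None,fx=3.1,fy=3.1,interpolation=cv2.INTER_CUBIC)
cv2.imwrite("pics/cside.png",b)
print(a.shape,b.shape)
E
```

```text
(322, 782, 3) (589, 434, 3)
```

View pics/ctop.png

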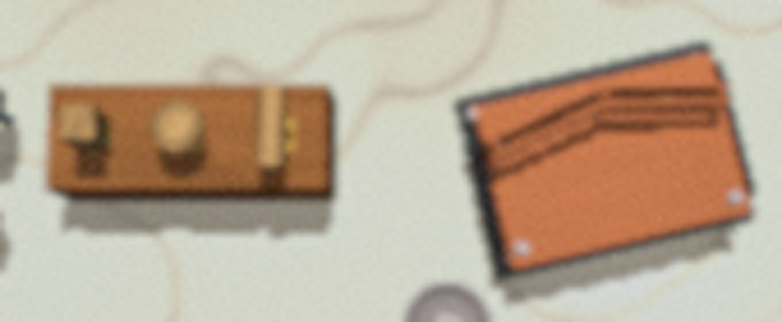

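View pics/cside.png

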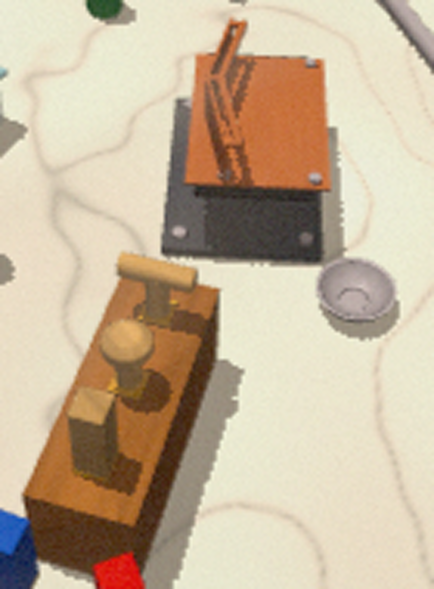

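The crop confirms the burnisher: a plain wooden square handle at the left socket (cside (93,403), ctop (80,122)). The mushroom is in the middle and the T-bar on the right. The jig lies at ctop (605,160), turned about 13°. Next I fit the poses using both cameras.

```bash
cat >h.py <<'E'
import cv2,numpy as np
from scipy.optimize import least_squares
from scipy.spatial.transform import Rotation as Ro
from cell import manip
np.set_printoptions(precision=4,suppress=True)
C={n:manip.calibration(n) for n in("side","top")}
def proj(n,X):
    c=C[n];P=np.array(X)@np.array(c["R"]).T+c["t"];p=P@np.array(c["mtx"]).T
    return p[...,:2]/p[...,2:]
def T(p,L):
    x,y,a=p[:3];L=np.array(L,float)
    return np.c_[x+L[:,0]*np.cos(a)-L[:,1]*np.sin(a),y+L[:,0]*np.sin(a)+L[:,1]*np.cos(a),L[:,2]]
tp=lambda u:np.array(u)/4.6+[145,175]
sp=lambda u:np.array(u)/3.1+[190,135]
E
python3 - <<'E'
from h import *
# block
Lt=[[.0375,.1,.085],[.0375,-.1,.085],[-.0375,-.1,.085],[-.0375,.1,.085]]
Pt=tp([(50,87),(330,87),(330,190),(50,190)])
Ls=[[-.0375,-.1,.085],[.0375,.1,.085],[-.0375,.1,.085]];Ps=sp([(218,290),(25,493),(135,523)])
f=lambda p:np.r_[(proj("top",T(p,Lt))-Pt).ravel(),(proj("side",T(p,Ls))-Ps).ravel()]
r=least_squares(f,[.6,.2,0]);b=r.x;print("block",b,"res",r.fun)
print("burn from block",T(b,[[0,.065,.085]]))
g=lambda p:np.r_[proj("top",[p[0],p[1],.153])-tp((80,122)),proj("side",[p[0],p[1],.153])-sp((93,403))]
r=least_squares(g,b[:2]);print("handle top",r.x,r.fun)
# jig
def f(p):
    h,s=p[3:]
    Z=lambda x,y:[x,y,h+s*y]
    A=[[.07,.1,.012],[-.07,.1,.012],[.07,-.1,.012],Z(-.07,.088),Z(-.07,-.088)]
    a=tp([(460,103),(500,278),(705,45),(505,272),(749,213)])
    B=[[.07,.1,.012],[-.07,.1,.012],Z(.05,.088),Z(-.07,.088),Z(-.07,-.088),Z(.05,-.088)]
    c=sp([(162,252),(322,259),(187,185),(328,190),(325,57),(195,55)])
    return np.r_[(proj("top",T(p,A))-a).ravel(),(proj("side",T(p,B))-c).ravel()]
r=least_squares(f,[.6,-.05,.2,.07,0]);j=r.x;print("jig",j,r.fun.reshape(-1,2))
print("seam L,B,R",T(j,[[.017,.085,j[3]+j[4]*.085],[.035,0,j[3]],[.017,-.085,j[3]-j[4]*.085]]))
o=manip.get_obs();print(Ro.from_rotvec(o["orientation"]).as_matrix())
E
```

```text
block [ 0.5221  0.2032 -0.0125] res [-0.9252 -1.1892 -1.083  -1.1174 -1.4101 -0.8967 -1.7753 -0.952   1.9171
 -1.6009  0.4995 -0.9028  1.0459 -0.4098]
burn from block [[0.5229 0.2682 0.085 ]]
handle top [0.5232 0.2688] [-1.7122 -0.678   0.6551 -1.0003]
jig [ 0.5123 -0.0968  0.2218  0.0745  0.0071] [[-2.6752 -1.3999]
 [-2.034  -0.1168]
 [-0.1237 -1.8603]
 [ 0.4937 -0.9851]
 [-0.5853 -0.5132]
 [ 0.2727 -2.2287]
 [ 1.256  -1.9028]
 [ 0.1522 -0.1632]
 [ 1.5013  0.4619]
 [ 0.4295  0.6258]
 [ 1.1855 -0.5789]]
seam L,B,R [[ 0.5101 -0.0101  0.0751]
 [ 0.5464 -0.0891  0.0745]
 [ 0.5475 -0.176   0.0739]]
[[ 0.3549 -0.0004 -0.9349]
 [ 0.9349 -0.0011  0.3549]
 [-0.0011 -1.     -0.    ]]
```

```bash
python3 -m crank '[[[0,1.22,0,-0.188,0,-0.393,0.085],[0,1.22,0,-0.188,0,-0.393,0.085],[0,1.22,0,-0.188,0,-0.393,0.085],[0,1.22,0,-0.188,0,-0.393,0.085],[0,1.22,0,-0.188,0,-0.393,0.085],[0,1.22,0,-0.188,0,-0.393,0.085],[0,1.22,0,-0.188,0,-0.393,0.085],[0,1.22,0,-0.188,0,-0.393,0.085],[0,1.22,0,-0.188,0.03,-0.393,0.085],[0,1.22,0,-0.188,0.04,-0.393,0.085]]]' 60
python3 - <<'E'
from h import *
o=manip.get_obs();print(o["time"],o["q"],o["position"],Ro.from_rotvec(o["orientation"]).as_matrix())
t=manip.get_image("top");s=manip.get_image("side")
cv2.imwrite("pics/top1.png",t);cv2.imwrite("pics/side1.png",s)
g=lambda i:cv2.convertScaleAbs(i,alpha=1.6,beta=10)
b=cv2.resize(g(s[190:330,150:310]),None,fx=4,fy=4,interpolation=cv2.INTER_CUBIC)
cv2.imwrite("pics/cs1.png",b)
print(proj("side",o["position"]),proj("side",[.523,.269,.153]))
E
```

```text
time: 1.35
position: [0.5213, 0.2689, 0.1894]
orientation: [-1.573, 0.011, -0.007]
wrist_force: [-0.7, 0.2, -0.0]
opening: 0.996
1.35 [-0.8147  0.4115  0.3664  1.762  -0.1699  1.0026 -0.3951] [0.5213 0.2689 0.1894] [[ 0.9999 -0.0026  0.0111]
 [-0.0111 -0.0022  0.9999]
 [-0.0025 -1.     -0.0023]]
[220.614  252.8507] [220.7051 264.1196]
```

View pics/cs1.png

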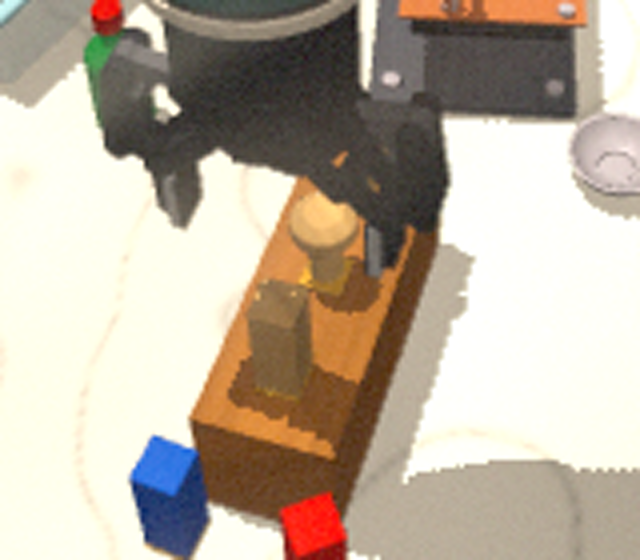

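Handle top is at crop (281,295), i.e. pixel (220,264), and the finger midpoint is above it, as predicted. I descend and grip.

```bash
python3 -m crank '[[[0,0,0,0.002,0.03,0,0.085],[0,0,0,0.002,0.06,0,0.085],[0,0,0,0.002,0.085,0,0.085],[0,0,0,0.002,0.092,0,0.085],[0,0,0,0.002,0.092,0,0.05],[0,0,0,0.002,0.092,0,0.01],[0,0,0,0.002,0.092,0,0.01],[0,0,0,0.002,0.092,0,0.01],[0,0,0,0.002,0.092,0,0.01],[0,0,0,0.002,0.092,0,0.01]]]' 60
python3 -c "
from h import *
o=manip.get_obs();print(o['opening']*.0854,o['position'],o['wrist_torque'])"
```

```text
time: 2.7
position: [0.5238, 0.2689, 0.0989]
orientation: [-1.572, 0.01, -0.008]
wrist_force: [-2.3, -0.9, 7.0]
opening: 0.277
0.02368759247802585 [0.5238 0.2689 0.0989] [-0.125   0.3795  0.0033]
```

```bash
cat >>h.py <<'E'
J=np.array([.5123,-.0968,.2218])
TIP=.0759   # TCP->ball centre along tool y
def seam(y,off): # tip centre in jig xy, off= distance of centre from wall along jig x
    return .035-.2126*abs(y)-off
def goal(y,off,z,lean=35):
    a=np.deg2rad(lean);ex=np.array([np.cos(J[2]),np.sin(J[2]),0]);ey=np.array([-ex[1],ex[0],0])
    d=np.sin(a)*ex-np.cos(a)*np.array([0,0,1.])
    R=np.c_[np.cross(d,ey),d,ey]
    p=np.r_[J[:2]+seam(y,off)*ex[:2]+y*ey[:2],z]
    return p-TIP*d,R
def rows(G,raw=False):
    o=manip.get_obs();R0=Ro.from_rotvec(o["orientation"]).as_matrix()
    for p,R in G:
        print(np.round(np.r_[Ro.from_matrix(R0.T@R).as_rotvec(),R0.T@(p-o["position"])],4).tolist())
def tip():
    o=manip.get_obs();R=Ro.from_rotvec(o["orientation"]).as_matrix()
    t=np.array(o["position"])+TIP*R[:,1]
    c,s=np.cos(J[2]),np.sin(J[2]);d=t[:2]-J[:2];x,y=c*d[0]+s*d[1],-s*d[0]+c*d[1]
    f=np.array(o["wrist_force"])
    print("t %.2f tip jig x %.1f y %.1f z %.1f mm; gap-to-seam(x) %.1f; F jig x %.1f y %.1f z %.1f; lean %.1f; op %.2f"%(o["time"],x*1e3,y*1e3,t[2]*1e3,(.035-.2126*abs(y)-x)*1e3,c*f[0]+s*f[1],-s*f[0]+c*f[1],f[2],np.degrees(np.arccos(-R[2,1])),o["opening"]*85.4))
E
python3 -c "
from h import *
rows([goal(.08,.03,.15),goal(.08,.03,.11)])"
```

```text
[0.0724, -0.2253, -0.6094, -0.0801, -0.1127, -0.301]
[0.0724, -0.2253, -0.6094, -0.08, -0.0727, -0.3009]
```

```bash
python3 -m crank '[[[0,0,0,0,-0.03,0,0.01],[0,0,0,0,-0.07,0,0.01],[0,0,0,0,-0.12,0,0.01],[0,0,0,0,-0.16,0,0.01],[0.01,-0.06,-0.15,-0.02,-0.16,-0.06,0.01],[0.03,-0.12,-0.3,-0.04,-0.16,-0.12,0.01],[0.05,-0.17,-0.45,-0.06,-0.16,-0.18,0.01],[0.072,-0.225,-0.609,-0.08,-0.16,-0.24,0.01],[0.072,-0.225,-0.609,-0.08,-0.14,-0.301,0.01],[0.072,-0.225,-0.609,-0.08,-0.113,-0.301,0.01],[0.072,-0.225,-0.609,-0.08,-0.113,-0.301,0.01],[0.072,-0.225,-0.609,-0.08,-0.113,-0.301,0.01]]]' 60
python3 - <<'E'
from h import *
tip();print(manip.get_obs()["q"])
t=manip.get_image("top");s=manip.get_image("side")
cv2.imwrite("pics/side2.png",s);cv2.imwrite("pics/top2.png",t)
g=lambda i:cv2.convertScaleAbs(i,alpha=1.6,beta=10)
b=cv2.resize(g(s[110:250,210:340]),None,fx=4,fy=4,interpolation=cv2.INTER_CUBIC)
cv2.imwrite("pics/cs2.png",b)
o=manip.get_obs();R=Ro.from_rotvec(o["orientation"]).as_matrix();p=o["position"]+TIP*R[:,1]
print((proj("side",p)-[210,110])*4)
rows([goal(.08,.03,.10),goal(.08,.03,.09),goal(.08,.03,.085)])
E
```

```text
time: 4.2
position: [0.441, -0.03, 0.2133]
orientation: [-1.444, -0.64, -0.304]
wrist_force: [-0.3, 0.8, -0.4]
opening: 0.275
t 4.20 tip jig x -11.3 y 80.9 z 151.1 mm; gap-to-seam(x) 29.1; F jig x -0.1 y 0.8 z -0.4; lean 35.0; op 23.49
[-0.8879 -0.3171  0.9066  2.4794  0.3044  0.277   0.0248]
[264.1308 245.8739]
[0.0, 0.0014, 0.0005, -0.03, 0.0415, -0.0006]
[0.0, 0.0014, 0.0005, -0.0358, 0.0497, -0.0006]
[0.0, 0.0014, 0.0005, -0.0386, 0.0538, -0.0006]
```

View pics/cs2.png

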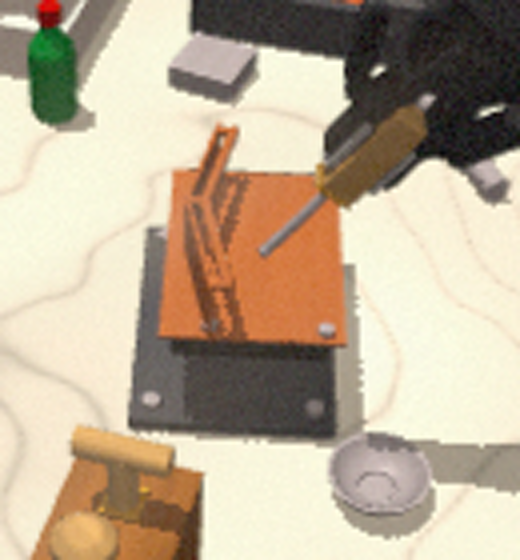

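The tip is at crop (264,250), within about a pixel of the prediction. The burnisher hangs straight in the grip. Next is the descent.

```bash
python3 -m crank '[[[0,0,0,-0.012,0.016,0,0.01],[0,0,0,-0.024,0.033,0,0.01],[0,0,0,-0.03,0.0415,0,0.01],[0,0,0,-0.0335,0.0465,0,0.01],[0,0,0,-0.0358,0.0497,0,0.01],[0,0,0,-0.0358,0.0497,0,0.01]]]' 60
python3 -c "
from h import *
tip();o=manip.get_obs();print(o['q'],o['wrist_torque'])"
```

```text
time: 5.05
position: [0.4326, -0.0279, 0.1643]
orientation: [-1.449, -0.639, -0.305]
wrist_force: [-0.5, 0.0, -0.8]
opening: 0.272
t 5.05 tip jig x -19.1 y 84.4 z 102.1 mm; gap-to-seam(x) 36.2; F jig x -0.5 y 0.1 z -0.8; lean 35.0; op 23.27
[-1.236  -0.3577  1.2511  2.5535  1.0141  0.1894 -0.6346] [-0.1368  0.6608 -0.0016]
```

The arm has run into its joint limits (q3, q4, q6), because leaning the whole gripper brings the wrist too close to the base. The fix is to put the tool back, regrip it with the gripper tilted about the jaw axis, and rub with the gripper nearly vertical. First I check the clearances for that tilt.

```bash
python3 - <<'E'
from h import *
def tri(a,b):
    r=least_squares(lambda X:np.r_[proj("top",X)-a,proj("side",X)-b],[.5,.35,.1]);return r.x,r.fun
print("blue",tri((139.5,196),(192.5,306)));print("red",tri((136.5,217.5),(228.5,317)))
Rp=Ro.from_rotvec([-1.572,.010,-.008]).as_matrix()
p=np.array([.5238,.2689,.259])
rows([(np.array([.4327,-.0279,.22]),Ro.from_rotvec(manip.get_obs()["orientation"]).as_matrix()),(p,Rp),(p-[0,0,.1595],Rp)])
E
```

```text
blue (array([0.5504, 0.346 , 0.1167]), array([-0.298 , -1.5643,  0.8778,  0.2024]))
red (array([0.4795, 0.351 , 0.1237]), array([-0.1509, -1.3819,  0.7524,  0.1799]))
[0.0, 0.0, 0.0, 0.0321, -0.0456, -0.0002]
[-0.0677, 0.2259, 0.6096, 0.1812, 0.0097, 0.2693]
[-0.0677, 0.2259, 0.6096, 0.0897, 0.1404, 0.27]
```

```bash
python3 -m crank '[[[0,0,0,0.02,-0.03,0,0.01],[0,0,0,0.044,-0.062,0,0.01],[0,0,0,0.044,-0.062,0,0.01],[-0.017,0.056,0.152,0.09,-0.05,0.06,0.01],[-0.034,0.113,0.305,0.12,-0.03,0.12,0.01],[-0.051,0.17,0.457,0.15,-0.01,0.18,0.01],[-0.068,0.226,0.61,0.18,0.01,0.23,0.01],[-0.0677,0.226,0.6096,0.1812,0.0097,0.2693,0.01],[-0.0677,0.226,0.6096,0.1812,0.0097,0.2693,0.01],[-0.0677,0.226,0.6096,0.1812,0.0097,0.2693,0.01],[-0.0677,0.226,0.6096,0.1812,0.0097,0.2693,0.01]]]' 60
python3 - <<'E'
from h import *
print(manip.get_obs()["q"])
Rp=Ro.from_rotvec([-1.572,.010,-.008]).as_matrix()
p=np.array([.5238,.2689,.099])
rows([(p+[0,0,.05],Rp),(p+[0,0,.006],Rp),(p,Rp)])
E
```

```text
time: 6.42
position: [0.524, 0.2677, 0.2591]
orientation: [-1.571, 0.011, -0.009]
wrist_force: [-1.1, -0.7, -0.6]
opening: 0.273
[-0.9583  0.3652  0.5578  1.6908 -0.2094  1.1471 -0.3558]
[-0.0009, -0.0012, -0.0004, -0.0, 0.1101, 0.0012]
[-0.0009, -0.0012, -0.0004, 0.0001, 0.1541, 0.0012]
[-0.0009, -0.0012, -0.0004, 0.0001, 0.1601, 0.0012]
```

```bash
python3 -m crank '[[[0,0,0,0,0.05,0.001,0.01],[0,0,0,0,0.09,0.001,0.01],[0,0,0,0,0.12,0.001,0.01],[0,0,0,0,0.145,0.001,0.01],[0,0,0,0,0.154,0.001,0.01],[0,0,0,0,0.159,0.001,0.01],[0,0,0,0,0.16,0.001,0.01],[0,0,0,0,0.16,0.001,0.01]]]' 60
python3 - <<'E'
from h import *
o=manip.get_obs();print(o["q"],o["position"],o["wrist_force"],o["wrist_torque"])
E
```

```text
time: 7.42
position: [0.524, 0.2688, 0.0998]
orientation: [-1.57, 0.011, -0.009]
wrist_force: [-0.1, -0.2, -1.6]
opening: 0.275
[-0.8922  0.5537  0.4816  1.8243 -0.3327  0.8448 -0.261 ] [0.524  0.2688 0.0998] [-0.0959 -0.202  -1.5581] [-0.0219 -0.0132 -0.0571]
```

```bash
python3 -m crank '[[[0,0,0,0,0,0,0.04],[0,0,0,0,0,0,0.085],[0,0,0,0,0,0,0.085],[0,0,0,0,0,0,0.085],[0,0,0,0,0,0,0.085],[-0.15,0,0,0,-0.002,-0.003,0.085],[-0.3,0,0,0,-0.002,-0.006,0.085],[-0.45,0,0,0,0,-0.0083,0.085],[-0.45,0,0,0,0,-0.0083,0.085],[-0.45,0,0,0,0,-0.0083,0.085]]]' 60
python3 - <<'E'
from h import *
o=manip.get_obs();print(o["q"],o["position"],o["wrist_force"],Ro.from_rotvec(o["orientation"]).as_matrix())
s=manip.get_image("side");cv2.imwrite("pics/side3.png",s)
g=lambda i:cv2.convertScaleAbs(i,alpha=1.6,beta=10)
cv2.imwrite("pics/cs3.png",cv2.resize(g(s[190:330,150:310]),None,fx=4,fy=4,interpolation=cv2.INTER_CUBIC))
E
```

```text
time: 8.68
position: [0.524, 0.26, 0.0998]
orientation: [-2.019, 0.014, -0.008]
wrist_force: [1.2, -1.2, 0.6]
opening: 1.0
[-1.1281  0.7484  0.6394  1.6602 -0.0548  1.1055 -0.5552] [0.524  0.26   0.0998] [ 1.1921 -1.1708  0.5953] [[ 0.9999 -0.0065  0.0116]
 [-0.0133 -0.4338  0.9009]
 [-0.0008 -0.901  -0.4338]]
```

View pics/cs3.png

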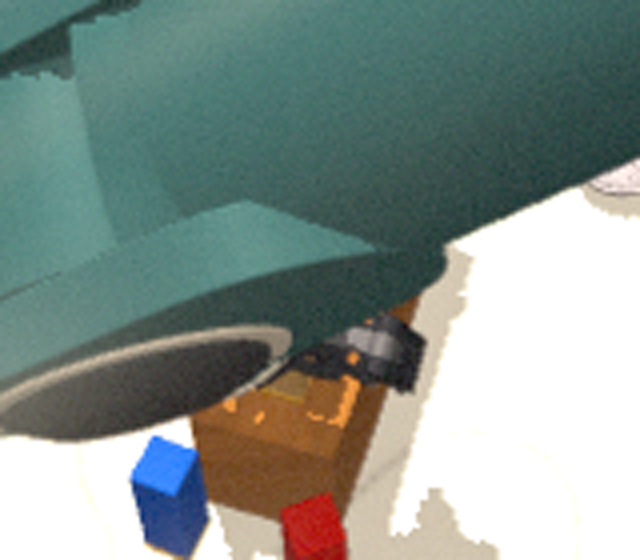

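The arm hides the handle. Blue (165,495) and red (314,520) are unmoved and the forces are small, so I close.

```bash
python3 -m crank '[[[0,0,0,0,0,0,0.05],[0,0,0,0,0,0,0.01],[0,0,0,0,0,0,0.01],[0,0,0,0,0,0,0.01],[0,0,0,0,0,0,0.01],[0,0,0,0,0,0,0.01]]]' 80
cat >>h.py <<'E'
# tilted grip: tip in tool frame set from seated pose
PICK=dict(p=None)
def setgrip(p,rv):
    global TT,U
    R=Ro.from_rotvec(rv).as_matrix()
    TT=R.T@(np.array([.5238,.2689,.023])-p); U=R.T@np.array([0,0,-1.])  # tip centre, shank dir in tool frame
def goal(y,off,z,lean=35,yaw=0):
    a=np.deg2rad(lean);b=J[2]+yaw;c=J[2];ex=np.array([np.cos(b),np.sin(b),0]);ey=np.array([-ex[1],ex[0],0])
    d=np.sin(a)*ex-np.cos(a)*np.array([0,0,1.])
    # tool x -> -ey ; U -> d
    W=np.c_[-ey,d,np.cross(-ey,d)]
    xt=np.array([1.,0,0]);xt-=xt@U*U;xt/=np.linalg.norm(xt);V=np.c_[xt,U,np.cross(xt,U)]
    R=W@V.T
    e0=np.array([np.cos(c),np.sin(c)]);e1=np.array([-e0[1],e0[0]])
    p=np.r_[J[:2]+seam(y,off)*e0+y*e1,z]
    return p-R@TT,R
def tip():
    o=manip.get_obs();R=Ro.from_rotvec(o["orientation"]).as_matrix()
    t=np.array(o["position"])+R@TT
    c,s=np.cos(J[2]),np.sin(J[2]);d=t[:2]-J[:2];x,y=c*d[0]+s*d[1],-s*d[0]+c*d[1]
    f=np.array(o["wrist_force"])
    print("t %.2f tip jig x %.1f y %.1f z %.1f mm; off %.1f; F jig x %.1f y %.1f z %.1f; lean %.1f; op %.2f"%(o["time"],x*1e3,y*1e3,t[2]*1e3,(.035-.2126*abs(y)-x)*1e3,c*f[0]+s*f[1],-s*f[0]+c*f[1],f[2],np.degrees(np.arccos(-(R@U)[2])),o["opening"]*85.4))
    return o
E
python3 - <<'E'
from h import *
o=manip.get_obs();print(o["position"].tolist(),o["orientation"].tolist(),o["wrist_force"],o["opening"]*85.4)
setgrip(o["position"],o["orientation"]);print(TT,U)
open("h.py","a").write(f"setgrip(np.array({list(map(float,o['position']))}),{list(map(float,o['orientation']))})\n")
R=Ro.from_rotvec(o["orientation"]).as_matrix()
rows([(o["position"]+[0,0,.16],R)])
rows([goal(.08,.03,.15),goal(.08,.03,.10)])
E
```

```text
time: 9.48
position: [0.5243, 0.2596, 0.1004]
orientation: [-2.019, 0.015, -0.009]
wrist_force: [-0.2, -0.4, 6.4]
opening: 0.273
[0.5243305984205558, 0.2596342439499227, 0.10037948613682232] [-2.0190197384784834, 0.01457336955452436, -0.00859269621128892] [-0.2185 -0.3825  6.4105] 23.32560861093213Traceback (most recent call last):
  File "<stdin>", line 3, in <module>
NameError: name 'TT' is not defined. Did you mean: 'T'?
```

```bash
cat >>h.py <<'E'
setgrip(np.array([.52433,.25963,.10038]),[-2.01902,.01457,-.00859])
E
python3 - <<'E'
from h import *
o=manip.get_obs();print(TT,U)
R=Ro.from_rotvec(o["orientation"]).as_matrix()
rows([(o["position"]+[0,0,.16],R),goal(.08,.03,.16),goal(.08,.03,.10)])
E
```

```text
[-0.0006  0.0657  0.0419] [0.0004 0.9012 0.4334]
[0.0, 0.0, 0.0, -0.0001, -0.1442, -0.0693]
[0.5168, 1.3391, 0.1925, -0.0878, 0.0216, -0.3163]
[0.5168, 1.3391, 0.1925, -0.0878, 0.0756, -0.2903]
```

```bash
python3 -m crank '[[[0,0,0,0,-0.03,-0.0145,0.01],[0,0,0,0,-0.07,-0.0335,0.01],[0,0,0,0,-0.11,-0.053,0.01],[0,0,0,0,-0.1442,-0.0693,0.01],[0.06,0.16,0.02,-0.01,-0.13,-0.1,0.01],[0.13,0.33,0.05,-0.02,-0.115,-0.135,0.01],[0.19,0.5,0.07,-0.033,-0.1,-0.17,0.01],[0.26,0.67,0.1,-0.044,-0.085,-0.205,0.01],[0.32,0.84,0.12,-0.055,-0.07,-0.24,0.01],[0.39,1.0,0.145,-0.066,-0.053,-0.27,0.01],[0.45,1.17,0.17,-0.077,-0.038,-0.3,0.01],[0.5168,1.3391,0.1925,-0.0878,-0.0235,-0.338,0.01],[0.5168,1.3391,0.1925,-0.0878,0.0216,-0.3163,0.01],[0.5168,1.3391,0.1925,-0.0878,0.0216,-0.3163,0.01],[0.5168,1.3391,0.1925,-0.0878,0.0216,-0.3163,0.01],[0.5168,1.3391,0.1925,-0.0878,0.0216,-0.3163,0.01]]]' 80
python3 - <<'E'
from h import *
o=tip();print(o["q"])
s=manip.get_image("side");cv2.imwrite("pics/side4.png",s)
g=lambda i:cv2.convertScaleAbs(i,alpha=1.6,beta=10)
cv2.imwrite("pics/cs4.png",cv2.resize(g(s[110:250,210:340]),None,fx=4,fy=4,interpolation=cv2.INTER_CUBIC))
R=Ro.from_rotvec(o["orientation"]).as_matrix();p=o["position"]+R@TT
print((proj("side",p)-[210,110])*4)
rows([goal(.08,.03,.10),goal(.08,.03,.09),goal(.08,.03,.08)])
E
```

```text
time: 11.48
position: [0.4331, -0.0331, 0.2187]
orientation: [-1.178, 0.937, -1.105]
wrist_force: [0.2, -0.1, -1.6]
opening: 0.271
t 11.47 tip jig x -11.3 y 80.2 z 160.6 mm; off 29.3; F jig x 0.1 y -0.1 z -1.6; lean 34.9; op 23.17
[-1.2103 -0.0926  1.2158  2.2045  0.0715  0.8124 -1.3808]
[265.2318 233.7702]
[0.0007, 0.0017, 0.0022, 0.0, 0.0596, -0.0103]
[0.0007, 0.0017, 0.0022, 0.0, 0.0695, -0.0119]
[0.0007, 0.0017, 0.0022, -0.0, 0.0793, -0.0135]
```

View pics/cs4.png

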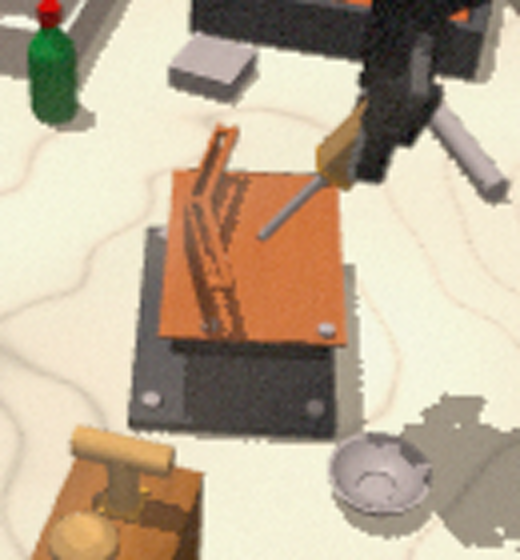

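The tip is at (263,237), within about a pixel of the prediction, and it hangs as wanted. Now I go down to just above the sheet.

```bash
python3 -m crank '[[[0,0,0,0,0.018,-0.003,0.01],[0,0,0,0,0.036,-0.006,0.01],[0,0,0,0,0.05,-0.0085,0.01],[0,0,0,0,0.06,-0.0103,0.01],[0,0,0,0,0.0655,-0.0112,0.01],[0,0,0,0,0.0675,-0.0115,0.01],[0,0,0,0,0.0675,-0.0115,0.01]]]' 80
python3 - <<'E'
from h import *
o=tip();print(o["q"],o["wrist_torque"])
rows([goal(.08,.03,.084),goal(.08,.03,.08)])
E
```

```text
time: 12.4
position: [0.4327, -0.0334, 0.1503]
orientation: [-1.177, 0.937, -1.105]
wrist_force: [-0.2, -0.3, -1.3]
opening: 0.269
t 12.40 tip jig x -11.8 y 80.0 z 92.2 mm; off 29.8; F jig x -0.3 y -0.3 z -1.3; lean 35.0; op 23.01
[-0.9864  0.2034  1.1281  2.2764 -0.3919  0.6581 -0.9301] [-0.0124  0.1591 -0.0154]
[0.0007, 0.0019, 0.0022, 0.0, 0.0081, -0.0016]
[0.0007, 0.0019, 0.0022, 0.0, 0.012, -0.0022]
```

```bash
python3 -m crank '[[[0,0,0,0,0.002,-0.0004,0.01],[0,0,0,0,0.004,-0.0008,0.01],[0,0,0,0,0.006,-0.0012,0.01],[0,0,0,0,0.008,-0.0015,0.01],[0,0,0,0,0.009,-0.0017,0.01],[0,0,0,0,0.009,-0.0017,0.01]]]' 80
python3 -c "
from h import *
o=tip();print(o['wrist_torque'])"
```

```text
time: 13.15
position: [0.4325, -0.0335, 0.1411]
orientation: [-1.177, 0.937, -1.106]
wrist_force: [-0.0, 0.7, -0.9]
opening: 0.27
t 13.15 tip jig x -12.0 y 79.9 z 83.0 mm; off 30.0; F jig x 0.1 y 0.7 z -0.9; lean 35.0; op 23.05
[ 0.032   0.1758 -0.0009]
```

```bash
python3 -m crank '[[[0,0,0,0,0.001,-0.0002,0.01],[0,0,0,0,0.002,-0.0003,0.01],[0,0,0,0,0.003,-0.0005,0.01],[0,0,0,0,0.003,-0.0005,0.01]]]' 80
python3 -c "
from h import *
o=tip();print(o['wrist_torque'])"
```

```text
time: 13.65
position: [0.4325, -0.0335, 0.138]
orientation: [-1.177, 0.937, -1.106]
wrist_force: [-0.3, 0.3, 1.1]
opening: 0.271
t 13.65 tip jig x -12.0 y 79.9 z 79.9 mm; off 30.1; F jig x -0.2 y 0.3 z 1.1; lean 35.0; op 23.13
[0.1758 0.1126 0.0466]
```

Contact: Fz rose by about 2 N at tip z = 79.9, so the sheet top is near 78 mm here. Now I slide in under the wire towards the wall.

```bash
python3 - <<'E'
from h import *
rows([goal(.08,o/1000,.0805) for o in (20,10,8,6,4,2)])
E
```

```text
[0.0008, 0.0018, 0.0023, -0.0, 0.0011, 0.0099]
[0.0008, 0.0018, 0.0023, -0.0, 0.0027, 0.0198]
[0.0008, 0.0018, 0.0023, -0.0, 0.003, 0.0218]
[0.0008, 0.0018, 0.0023, -0.0, 0.0033, 0.0238]
[0.0008, 0.0018, 0.0023, -0.0, 0.0036, 0.0257]
[0.0008, 0.0018, 0.0023, -0.0, 0.004, 0.0277]
```

```bash
python3 -m crank '[[[0,0,0,0,0.0003,0.003,0.01],[0,0,0,0,0.0007,0.006,0.01],[0,0,0,0,0.0011,0.009,0.01],[0,0,0,0,0.0016,0.012,0.01],[0,0,0,0,0.002,0.015,0.01],[0,0,0,0,0.0024,0.018,0.01],[0,0,0,0,0.0027,0.02,0.01],[0,0,0,0,0.0029,0.021,0.01],[0,0,0,0,0.003,0.022,0.01],[0,0,0,0,0.003,0.022,0.01]]]' 80
python3 - <<'E'
from h import *
o=tip();print(o['wrist_torque'])
rows([goal(.08,o/1000,.0805) for o in (6,5,4,3,2,1)])
E
```

```text
time: 14.9
position: [0.4542, -0.0286, 0.1386]
orientation: [-1.177, 0.937, -1.106]
wrist_force: [-0.2, -0.0, 0.6]
opening: 0.269
t 14.90 tip jig x 10.2 y 79.9 z 80.5 mm; off 7.8; F jig x -0.2 y 0.0 z 0.6; lean 35.0; op 22.98
[-0.0807  0.1511 -0.0313]
[0.0006, 0.0018, 0.0023, -0.0, 0.0003, 0.0017]
[0.0006, 0.0018, 0.0023, -0.0, 0.0005, 0.0027]
[0.0006, 0.0018, 0.0023, -0.0, 0.0007, 0.0037]
[0.0006, 0.0018, 0.0023, -0.0, 0.0008, 0.0046]
[0.0006, 0.0018, 0.0023, -0.0, 0.001, 0.0056]
[0.0006, 0.0018, 0.0023, -0.0, 0.0012, 0.0066]
```

```bash
python3 -m crank '[[[0,0,0,0,0.0002,0.001,0.01],[0,0,0,0,0.0004,0.002,0.01],[0,0,0,0,0.0005,0.003,0.01],[0,0,0,0,0.0005,0.003,0.01]]]' 80
python3 -c "
from h import *
o=tip()"
```

```text
time: 15.4
position: [0.4573, -0.0279, 0.1387]
orientation: [-1.177, 0.937, -1.106]
wrist_force: [0.3, 0.3, 0.4]
opening: 0.271
t 15.40 tip jig x 13.4 y 79.9 z 80.6 mm; off 4.6; F jig x 0.4 y 0.2 z 0.4; lean 35.0; op 23.18
```

```bash
python3 -m crank '[[[0,0,0,0,0.0001,0.0006,0.01],[0,0,0,0,0.0002,0.0012,0.01],[0,0,0,0,0.0002,0.0012,0.01]]]' 80
python3 -c "
from h import *
o=tip()"
```

```text
time: 15.78
position: [0.4585, -0.0276, 0.1387]
orientation: [-1.177, 0.937, -1.106]
wrist_force: [-0.2, -0.4, -0.4]
opening: 0.268
t 15.78 tip jig x 14.7 y 79.9 z 80.6 mm; off 3.3; F jig x -0.3 y -0.3 z -0.4; lean 35.0; op 22.92
```

```bash
python3 -m crank '[[[0,0,0,0,0.0003,0.0006,0.01],[0,0,0,0,0.0006,0.0012,0.01],[0,0,0,0,0.0008,0.0012,0.01]]]' 80
python3 -c "
from h import *
o=tip()"
```

```text
time: 16.15
position: [0.4598, -0.0274, 0.138]
orientation: [-1.177, 0.937, -1.106]
wrist_force: [-0.6, 0.1, 0.8]
opening: 0.275
t 16.15 tip jig x 16.0 y 79.9 z 79.9 mm; off 2.1; F jig x -0.6 y 0.3 z 0.8; lean 35.0; op 23.50
```

```bash
python3 -m crank '[[[0,0,0,0,0.0001,0.0006,0.01],[0,0,0,0,0.0002,0.0012,0.01],[0,0,0,0,0.0002,0.0012,0.01]]]' 80
python3 -c "
from h import *
o=tip()"
```

```text
time: 16.52
position: [0.4607, -0.0271, 0.1379]
orientation: [-1.177, 0.937, -1.105]
wrist_force: [-3.8, -1.1, 0.9]
opening: 0.274
t 16.52 tip jig x 16.8 y 79.9 z 79.7 mm; off 1.2; F jig x -4.0 y -0.3 z 0.9; lean 34.9; op 23.39
```

The wall touch gives Fx -4 N at x = 16.8, so the seam lies 2.4 mm beyond my model. I shift the jig model and start the stroke with the ball about 0.3 mm off the wall and about 2.4 mm of spring depression.

```bash
cat >>h.py <<'E'
J[:2]+=.0024*np.array([np.cos(J[2]),np.sin(J[2])])
def st(ys,z0,s,off=.0044): rows([goal(y/1e3,off,z0+s*(y-80)/1e3) for y in ys])
E
python3 -c "
from h import *
tip();st([78,74,70,66],.0798,0)"
```

```text
t 16.52 tip jig x 14.4 y 79.9 z 79.7 mm; off 3.6; F jig x -4.0 y -0.3 z 0.9; lean 34.9; op 23.39
[0.0013, 0.0018, 0.0024, 0.002, -0.0001, -0.0005]
[0.0013, 0.0018, 0.0024, 0.006, 0.0001, 0.0003]
[0.0013, 0.0018, 0.0024, 0.01, 0.0002, 0.0012]
[0.0013, 0.0018, 0.0024, 0.014, 0.0003, 0.002]
```

```bash
python3 -m crank '[[[0,0,0,0,-0.0001,-0.0009,0.01],[0,0,0,0.002,-0.0001,-0.0005,0.01],[0,0,0,0.004,0,-0.0001,0.01],[0,0,0,0.006,0.0001,0.0003,0.01],[0,0,0,0.008,0.0001,0.0007,0.01],[0,0,0,0.01,0.0002,0.0012,0.01],[0,0,0,0.012,0.0002,0.0016,0.01],[0,0,0,0.014,0.0003,0.002,0.01]]]' 80
python3 -c "
from h import *
tip();st([62,58,54,50],.0798,0)"
```

```text
time: 17.52
position: [0.4658, -0.0405, 0.1379]
orientation: [-1.177, 0.937, -1.106]
wrist_force: [-1.3, 0.8, 0.8]
opening: 0.27
t 17.52 tip jig x 16.6 y 65.7 z 79.8 mm; off 4.5; F jig x -1.1 y 1.1 z 0.8; lean 34.9; op 23.05
[0.0012, 0.0018, 0.0024, 0.0038, 0.0002, 0.0008]
[0.0012, 0.0018, 0.0024, 0.0078, 0.0004, 0.0016]
[0.0012, 0.0018, 0.0024, 0.0118, 0.0005, 0.0024]
[0.0012, 0.0018, 0.0024, 0.0158, 0.0006, 0.0033]
```

```bash
python3 -m crank '[[[0,0,0,0.002,0.0001,0.0004,0.01],[0,0,0,0.004,0.0002,0.0008,0.01],[0,0,0,0.006,0.0003,0.0012,0.01],[0,0,0,0.008,0.0004,0.0016,0.01],[0,0,0,0.01,0.0004,0.002,0.01],[0,0,0,0.012,0.0005,0.0024,0.01],[0,0,0,0.014,0.0006,0.0028,0.01]]]' 80
python3 -c "
from h import *
tip();st([48,44,40,36],.0798,0)"
```

```text
time: 18.4
position: [0.4718, -0.0536, 0.1378]
orientation: [-1.177, 0.937, -1.106]
wrist_force: [-1.0, 1.3, 1.3]
opening: 0.272
t 18.40 tip jig x 19.5 y 51.6 z 79.7 mm; off 4.5; F jig x -0.7 y 1.5 z 1.3; lean 34.9; op 23.20
[0.0011, 0.0017, 0.0024, 0.0037, 0.0001, 0.0008]
[0.0011, 0.0017, 0.0024, 0.0077, 0.0002, 0.0017]
[0.0011, 0.0017, 0.0024, 0.0117, 0.0004, 0.0025]
[0.0011, 0.0017, 0.0024, 0.0157, 0.0005, 0.0033]
```

```bash
python3 -m crank '[[[0,0,0,0.002,0,0.0004,0.01],[0,0,0,0.004,0.0001,0.0008,0.01],[0,0,0,0.006,0.0001,0.0013,0.01],[0,0,0,0.008,0.0002,0.0017,0.01],[0,0,0,0.01,0.0003,0.0021,0.01],[0,0,0,0.012,0.0003,0.0025,0.01],[0,0,0,0.014,0.0004,0.0029,0.01]]]' 80
python3 -c "
from h import *
tip();st([34,30,26,22],.0798,0)"
```

```text
time: 19.27
position: [0.4778, -0.0668, 0.138]
orientation: [-1.177, 0.937, -1.106]
wrist_force: [-0.5, 0.8, -1.0]
opening: 0.267
t 19.27 tip jig x 22.5 y 37.4 z 79.8 mm; off 4.6; F jig x -0.3 y 0.9 z -1.0; lean 34.9; op 22.77
[0.0011, 0.0017, 0.0024, 0.0035, 0.0002, 0.0008]
[0.0011, 0.0017, 0.0024, 0.0075, 0.0004, 0.0016]
[0.0011, 0.0017, 0.0024, 0.0115, 0.0005, 0.0025]
[0.0011, 0.0017, 0.0024, 0.0155, 0.0007, 0.0033]
```

```bash
cat >>h.py <<'E'
def avg(n=4):
    F=[]
    for i in range(n): manip.get_image("side");F.append(manip.get_obs()["wrist_force"])
    F=np.array(F);c,s=np.cos(J[2]),np.sin(J[2])
    print("avg F jig", np.array([c*F[:,0]+s*F[:,1],-s*F[:,0]+c*F[:,1],F[:,2]]).mean(1),F[:,2])
E
python3 -c "
from h import *
avg();tip()"
```

```text
avg F jig [-0.2841 -0.8537  0.4736] [0.8385 0.1097 0.3306 0.6156]
t 19.48 tip jig x 22.5 y 37.3 z 79.8 mm; off 4.6; F jig x -0.2 y -0.5 z 0.6; lean 34.9; op 23.46
```

```bash
python3 -c "
from h import *
st([36,34,30,26,22],.0793,0,.0041)"
```

```text
[0.001, 0.0015, 0.0029, 0.0014, 0.0007, 0.0006]
[0.001, 0.0015, 0.0029, 0.0034, 0.0008, 0.001]
[0.001, 0.0015, 0.0029, 0.0074, 0.0009, 0.0018]
[0.001, 0.0015, 0.0029, 0.0114, 0.0011, 0.0027]
[0.001, 0.0015, 0.0029, 0.0154, 0.0012, 0.0035]
```

```bash
python3 -m crank '[[[0,0,0,0.0014,0.0005,0.0006,0.01],[0,0,0,0.0034,0.0008,0.001,0.01],[0,0,0,0.0054,0.0008,0.0014,0.01],[0,0,0,0.0074,0.0009,0.0018,0.01],[0,0,0,0.0094,0.001,0.0023,0.01],[0,0,0,0.0114,0.0011,0.0027,0.01],[0,0,0,0.0134,0.0011,0.0031,0.01],[0,0,0,0.0154,0.0012,0.0035,0.01]]]' 80
python3 -c "
from h import *
tip();avg(3);st([20,16,12,8],.0793,0,.0041)"
```

```text
time: 20.48
position: [0.4849, -0.0813, 0.1374]
orientation: [-1.177, 0.937, -1.106]
wrist_force: [-1.6, 0.4, 1.1]
opening: 0.274
t 20.48 tip jig x 26.2 y 21.7 z 79.3 mm; off 4.2; F jig x -1.5 y 0.7 z 1.1; lean 34.9; op 23.39
avg F jig [-1.5677 -1.0976  0.3468] [ 1.0026  0.9189 -0.8812]
[0.0007, 0.0011, 0.0035, 0.0016, 0.0002, 0.0003]
[0.0007, 0.0011, 0.0035, 0.0056, 0.0003, 0.0012]
[0.0007, 0.0011, 0.0035, 0.0096, 0.0005, 0.002]
[0.0007, 0.0011, 0.0035, 0.0136, 0.0006, 0.0028]
```

```bash
python3 -c "
from h import *
st([20,16,12,8,4,0],.0800,0.015,.0042)"
```

```text
[0.0007, 0.0011, 0.0035, 0.0016, 0.0003, 0.0002]
[0.0007, 0.0011, 0.0035, 0.0056, 0.0006, 0.001]
[0.0007, 0.0011, 0.0035, 0.0096, 0.0008, 0.0019]
[0.0007, 0.0011, 0.0035, 0.0136, 0.001, 0.0027]
[0.0007, 0.0011, 0.0035, 0.0176, 0.0012, 0.0035]
[0.0007, 0.0011, 0.0035, 0.0216, 0.0014, 0.0043]
```

```bash
python3 -m crank '[[[0,0,0,0.0016,0.0003,0.0002,0.01],[0,0,0,0.0036,0.0004,0.0006,0.01],[0,0,0,0.0056,0.0006,0.001,0.01],[0,0,0,0.0076,0.0007,0.0014,0.01],[0,0,0,0.0096,0.0008,0.0018,0.01],[0,0,0,0.0116,0.0009,0.0022,0.01],[0,0,0,0.0136,0.001,0.0026,0.01],[0,0,0,0.0156,0.0011,0.003,0.01]]]' 80
python3 -c "
from h import *
tip();avg(4);st([4,2,0,-2,-4,-8],.0800,0.015,.0043)"
```

```text
time: 21.62
position: [0.4915, -0.0962, 0.1369]
orientation: [-1.177, 0.937, -1.107]
wrist_force: [-2.4, 1.5, 1.4]
opening: 0.273
t 21.62 tip jig x 29.4 y 5.7 z 78.8 mm; off 4.4; F jig x -2.1 y 2.0 z 1.4; lean 35.0; op 23.34
avg F jig [-0.6386 -0.9108 -0.0718] [ 0.6021 -0.6173 -0.2589 -0.0129]
[0.0004, 0.0007, 0.004, 0.0017, 0.0001, 0.0004]
[0.0004, 0.0007, 0.004, 0.0037, 0.0002, 0.0008]
[0.0004, 0.0007, 0.004, 0.0057, 0.0003, 0.0012]
[0.0004, 0.0007, 0.004, 0.0077, 0.0003, 0.0008]
[0.0004, 0.0007, 0.004, 0.0097, 0.0003, 0.0003]
[0.0004, 0.0007, 0.004, 0.0137, 0.0002, -0.0005]
```

```bash
python3 -c "
from h import *
st([5.7,4,2,0,-2,-4,-8,-10],.0798,0.03,.0043)"
```

```text
[0.0004, 0.0007, 0.004, -0.0, 0.0013, -0.0002]
[0.0004, 0.0007, 0.004, 0.0017, 0.0014, 0.0001]
[0.0004, 0.0007, 0.004, 0.0037, 0.0016, 0.0005]
[0.0004, 0.0007, 0.004, 0.0057, 0.0017, 0.001]
[0.0004, 0.0007, 0.004, 0.0077, 0.0017, 0.0005]
[0.0004, 0.0007, 0.004, 0.0097, 0.0017, 0.0001]
[0.0004, 0.0007, 0.004, 0.0137, 0.0017, -0.0008]
[0.0004, 0.0007, 0.004, 0.0157, 0.0017, -0.0012]
```

```bash
python3 -m crank '[[[0,0,0,0,0.0007,-0.0001,0.01],[0,0,0,0,0.0013,-0.0002,0.01],[0,0,0,0.0017,0.0014,0.0001,0.01],[0,0,0,0.0037,0.0016,0.0005,0.01],[0,0,0,0.0057,0.0017,0.0009,0.01],[0,0,0,0.0077,0.0017,0.0005,0.01],[0,0,0,0.0097,0.0017,0.0001,0.01],[0,0,0,0.0117,0.0017,-0.0003,0.01],[0,0,0,0.0137,0.0017,-0.0008,0.01]]]' 80
python3 -c "
from h import *
tip();avg(4);st([-8,-12,-16,-20],.0798,0.03,.0043)"
```

```text
time: 22.95
position: [0.4941, -0.1099, 0.1352]
orientation: [-1.177, 0.937, -1.108]
wrist_force: [-2.0, 2.4, 2.1]
opening: 0.27
t 22.95 tip jig x 28.9 y -8.3 z 77.1 mm; off 4.3; F jig x -1.4 y 2.8 z 2.1; lean 35.0; op 23.07
avg F jig [-2.7218  0.7992  1.4729] [0.9559 1.4529 1.752  1.7306]
[0.0003, 0.0002, 0.0046, -0.0005, 0.0001, 0.0001]
[0.0003, 0.0002, 0.0046, 0.0035, 0.0001, -0.0007]
[0.0003, 0.0002, 0.0046, 0.0075, 0.0001, -0.0016]
[0.0003, 0.0002, 0.0046, 0.0115, 0.0001, -0.0024]
```

```bash
python3 -c "
from h import *
st([-8.3,-12,-16,-20,-24],.0798,0.03,.0046)"
```

```text
[0.0003, 0.0002, 0.0046, -0.0002, 0.0, -0.0002]
[0.0003, 0.0002, 0.0046, 0.0035, 0.0, -0.001]
[0.0003, 0.0002, 0.0046, 0.0075, 0.0, -0.0019]
[0.0003, 0.0002, 0.0046, 0.0115, 0.0, -0.0027]
[0.0003, 0.0002, 0.0046, 0.0155, 0.0, -0.0036]
```

```bash
python3 -m crank '[[[0,0,0,0.0015,0,-0.0006,0.01],[0,0,0,0.0035,0,-0.001,0.01],[0,0,0,0.0055,0,-0.0014,0.01],[0,0,0,0.0075,0,-0.0019,0.01],[0,0,0,0.0095,0,-0.0023,0.01],[0,0,0,0.0115,0,-0.0027,0.01],[0,0,0,0.0135,0,-0.0031,0.01],[0,0,0,0.0155,0,-0.0036,0.01]]]' 80
python3 -c "
from h import *
tip();avg(4);st([-24,-28,-32,-36,-40],.0798,0.03,.0044)"
```

```text
time: 24.15
position: [0.4941, -0.1263, 0.1348]
orientation: [-1.177, 0.937, -1.109]
wrist_force: [-2.2, 3.8, 1.9]
opening: 0.273
t 24.15 tip jig x 25.3 y -24.4 z 76.7 mm; off 4.5; F jig x -1.3 y 4.2 z 1.9; lean 35.0; op 23.34
avg F jig [-1.1913  0.1084  1.7121] [1.6719 2.0129 1.7669 1.3968]
[0.0001, -0.0003, 0.0053, -0.0004, 0.0001, 0.0002]
[0.0001, -0.0003, 0.0053, 0.0036, 0.0001, -0.0007]
[0.0001, -0.0003, 0.0053, 0.0076, 0.0001, -0.0015]
[0.0001, -0.0003, 0.0053, 0.0116, 0.0001, -0.0024]
[0.0001, -0.0003, 0.0053, 0.0156, 0.0001, -0.0032]
```

```bash
python3 -m crank '[[[0,0,0,0.0016,0,-0.0004,0.01],[0,0,0,0.0036,0,-0.0008,0.01],[0,0,0,0.0056,0,-0.0012,0.01],[0,0,0,0.0076,0,-0.0017,0.01],[0,0,0,0.0096,-0.0001,-0.0021,0.01],[0,0,0,0.0116,-0.0001,-0.0025,0.01],[0,0,0,0.0136,-0.0001,-0.003,0.01],[0,0,0,0.0156,-0.0001,-0.0034,0.01]]]' 80
python3 -c "
from h import *
tip();avg(4);st([-40,-44,-48,-52,-56],.0798,0.03,.0045)"
```

```text
time: 25.35
position: [0.4943, -0.1427, 0.1345]
orientation: [-1.177, 0.937, -1.11]
wrist_force: [-0.1, 2.9, 1.6]
opening: 0.274
t 25.35 tip jig x 21.9 y -40.5 z 76.4 mm; off 4.5; F jig x 0.5 y 2.9 z 1.6; lean 35.0; op 23.43
avg F jig [-1.0819 -0.0399  1.836 ] [1.6875 2.0062 1.7495 1.901 ]
[-0.0, -0.0006, 0.006, -0.0004, 0.0003, 0.0001]
[-0.0, -0.0006, 0.006, 0.0036, 0.0003, -0.0008]
[-0.0, -0.0006, 0.006, 0.0076, 0.0003, -0.0016]
[-0.0, -0.0006, 0.006, 0.0116, 0.0003, -0.0025]
[-0.0, -0.0006, 0.006, 0.0156, 0.0003, -0.0033]
```

```bash
python3 -m crank '[[[0,0,0,0.0016,0,-0.0003,0.01],[0,0,0,0.0036,0,-0.0008,0.01],[0,0,0,0.0056,0,-0.0012,0.01],[0,0,0,0.0076,-0.0001,-0.0016,0.01],[0,0,0,0.0096,-0.0001,-0.0021,0.01],[0,0,0,0.0116,-0.0001,-0.0025,0.01],[0,0,0,0.0136,-0.0001,-0.0029,0.01],[0,0,0,0.0156,-0.0001,-0.0033,0.01]]]' 80
python3 -c "
from h import *
tip();avg(4);st([-56,-60,-64,-68,-72],.0798,0.03,.0044)"
```

```text
time: 26.55
position: [0.4945, -0.159, 0.1342]
orientation: [-1.177, 0.937, -1.111]
wrist_force: [-1.2, 2.3, 2.1]
opening: 0.269
t 26.55 tip jig x 18.5 y -56.6 z 76.1 mm; off 4.5; F jig x -0.7 y 2.5 z 2.1; lean 35.0; op 22.98
avg F jig [-1.1219 -0.2239  1.4314] [0.8641 0.4642 2.5303 1.8668]
[-0.0002, -0.0012, 0.0066, -0.0004, 0.0005, 0.0001]
[-0.0002, -0.0012, 0.0066, 0.0036, 0.0005, -0.0008]
[-0.0002, -0.0012, 0.0066, 0.0076, 0.0005, -0.0016]
[-0.0002, -0.0012, 0.0066, 0.0116, 0.0005, -0.0025]
[-0.0002, -0.0012, 0.0066, 0.0156, 0.0005, -0.0033]
```

```bash
python3 -m crank '[[[0,0,0,0.0016,0.0001,-0.0003,0.01],[0,0,0,0.0036,0.0001,-0.0008,0.01],[0,0,0,0.0056,0.0001,-0.0012,0.01],[0,0,0,0.0076,0.0001,-0.0016,0.01],[0,0,0,0.0096,0.0001,-0.0021,0.01],[0,0,0,0.0116,0.0001,-0.0025,0.01],[0,0,0,0.0136,0.0001,-0.0029,0.01],[0,0,0,0.0156,0.0001,-0.0033,0.01]]]' 80
python3 -c "
from h import *
tip();avg(4);st([-72,-76,-80,-83],.0798,0.03,.0044)"
```

```text
time: 27.75
position: [0.4948, -0.1754, 0.1337]
orientation: [-1.177, 0.937, -1.111]
wrist_force: [-1.0, 1.8, 0.9]
opening: 0.275
t 27.75 tip jig x 15.2 y -72.6 z 75.6 mm; off 4.3; F jig x -0.5 y 1.9 z 0.9; lean 35.0; op 23.45
avg F jig [-1.4716 -0.2443  0.9217] [0.2529 1.028  1.0638 1.3421]
[-0.0003, -0.0015, 0.0074, -0.0004, 0.0005, 0.0]
[-0.0003, -0.0015, 0.0074, 0.0036, 0.0005, -0.0008]
[-0.0003, -0.0015, 0.0074, 0.0076, 0.0005, -0.0017]
[-0.0003, -0.0015, 0.0074, 0.0106, 0.0005, -0.0023]
```

```bash
python3 -m crank '[[[0,0,0,0.0016,0.0003,-0.0003,0.01],[0,0,0,0.0036,0.0004,-0.0008,0.01],[0,0,0,0.0056,0.0005,-0.0012,0.01],[0,0,0,0.0076,0.0005,-0.0017,0.01],[0,0,0,0.0096,0.0006,-0.0021,0.01],[0,0,0,0.0106,0.0006,-0.0023,0.01]]]' 80
python3 - <<'E'
from h import *
tip();avg(4)
o=manip.get_obs()
t=manip.get_image("top");s=manip.get_image("side");cv2.imwrite("pics/side5.png",s)
g=lambda i:cv2.convertScaleAbs(i,alpha=1.6,beta=10)
cv2.imwrite("pics/cs5.png",cv2.resize(g(s[110:250,210:340]),None,fx=4,fy=4,interpolation=cv2.INTER_CUBIC))
rows([goal(-.083,.006,.078),goal(-.083,.035,.082),goal(-.083,.045,.17)])
E
```

```text
time: 28.7
position: [0.495, -0.1867, 0.1329]
orientation: [-1.177, 0.936, -1.112]
wrist_force: [-1.6, 2.9, 1.7]
opening: 0.267
t 28.70 tip jig x 13.0 y -83.7 z 74.9 mm; off 4.2; F jig x -0.9 y 3.2 z 1.7; lean 35.0; op 22.83
avg F jig [-1.2045  1.3875  1.9354] [1.7642 1.9907 1.5197 2.4669]
[-0.0005, -0.0017, 0.0078, -0.0002, -0.0033, -0.0011]
[-0.0005, -0.0017, 0.0078, -0.0001, -0.012, -0.0291]
[-0.0005, -0.0017, 0.0078, 0.0006, -0.1004, -0.0247]
```

View pics/cs5.png

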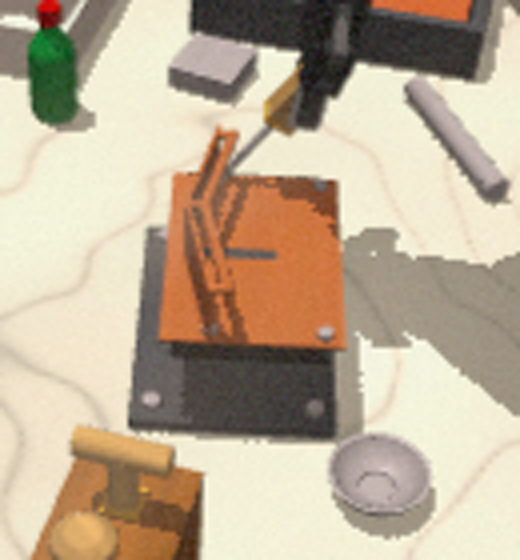

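The stroke is complete: at the right end the tip sits under the wire near (230,172), and all bystanders are in place. I retreat and rise.

```bash
python3 -m crank '[[[0,0,0,0,-0.0033,-0.0011,0.01],[0,0,0,0,-0.007,-0.01,0.01],[0,0,0,0,-0.01,-0.02,0.01],[0,0,0,0,-0.012,-0.029,0.01],[0,0,0,0,-0.014,-0.032,0.01],[0,0,0,0,-0.05,-0.03,0.01],[0,0,0,0,-0.1,-0.025,0.01],[0,0,0,0,-0.12,-0.02,0.01],[0,0,0,0,-0.12,-0.02,0.01]]]' 80
python3 - <<'E'
from h import *
o=tip();print(o["q"])
R=Ro.from_rotvec([-2.01902,.01457,-.00859]).as_matrix();p=np.array([.52433,.25963,.10038])
rows([(p+[0,0,.18],R)])
E
```

```text
time: 30.12
position: [0.4574, -0.1942, 0.2492]
orientation: [-1.176, 0.934, -1.113]
wrist_force: [-0.0, 0.1, -0.8]
opening: 0.272
t 30.12 tip jig x -25.2 y -82.8 z 191.3 mm; off 42.6; F jig x 0.0 y 0.1 z -0.8; lean 35.2; op 23.19
[-0.6379  0.1708  1.1478  2.0265 -0.3232  0.9369 -0.6773]
[-0.5145, -1.342, -0.1842, -0.428, -0.0065, 0.1678]
```

```bash
python3 -m crank '[[[-0.05,-0.13,-0.02,-0.05,-0.012,0.02,0.01],[-0.1,-0.27,-0.04,-0.09,-0.018,0.035,0.01],[-0.15,-0.4,-0.055,-0.13,-0.02,0.05,0.01],[-0.2,-0.54,-0.075,-0.17,-0.02,0.065,0.01],[-0.26,-0.67,-0.09,-0.21,-0.02,0.08,0.01],[-0.31,-0.81,-0.11,-0.25,-0.02,0.1,0.01],[-0.36,-0.94,-0.13,-0.29,-0.018,0.115,0.01],[-0.41,-1.07,-0.15,-0.33,-0.015,0.13,0.01],[-0.46,-1.21,-0.17,-0.37,-0.01,0.15,0.01],[-0.5145,-1.342,-0.1842,-0.41,-0.0065,0.16,0.01],[-0.5145,-1.342,-0.1842,-0.428,-0.0065,0.1678,0.01],[-0.5145,-1.342,-0.1842,-0.428,-0.0065,0.1678,0.01],[-0.5145,-1.342,-0.1842,-0.428,-0.0065,0.1678,0.01],[-0.5145,-1.342,-0.1842,-0.428,-0.0065,0.1678,0.01]]]' 80
python3 - <<'E'
from h import *
o=manip.get_obs();print(o["q"],o["wrist_force"])
R=Ro.from_rotvec([-2.01902,.01457,-.00859]).as_matrix();p=np.array([.52433,.25963,.10038])
rows([(p+[0,0,.15],R),(p+[0,0,.06],R),(p+[0,0,.004],R),(p,R)])
t=manip.get_image("top");cv2.imwrite("pics/top6.png",t)
E
```

```text
time: 31.88
position: [0.5243, 0.2585, 0.2802]
orientation: [-2.019, 0.016, -0.009]
wrist_force: [0.0, -0.6, -1.3]
opening: 0.271
[-1.1766  0.5462  0.7188  1.5267  0.0389  1.4154 -0.5198] [ 0.0357 -0.5747 -1.3226]
[-0.0001, -0.0012, -0.0011, -0.0, 0.0264, 0.014]
[-0.0001, -0.0012, -0.0011, 0.0001, 0.1075, 0.053]
[-0.0001, -0.0012, -0.0011, 0.0001, 0.158, 0.0772]
[-0.0001, -0.0012, -0.0011, 0.0001, 0.1616, 0.079]
```

```bash
python3 -m crank '[[[0,0,0,0,0.0264,0.014,0.01],[0,0,0,0,0.06,0.03,0.01],[0,0,0,0,0.085,0.042,0.01],[0,0,0,0,0.1,0.0495,0.01],[0,0,0,0,0.1075,0.053,0.01],[0,0,0,0,0.1165,0.0573,0.01],[0,0,0,0,0.1165,0.0573,0.01]]]' 80
python3 - <<'E'
from h import *
R=Ro.from_rotvec([-2.01902,.01457,-.00859]).as_matrix();p=np.array([.52433,.25963,.10038])
rows([(p+[0,0,.02],R),(p+[0,0,.004],R),(p,R)])
E
```

```text
time: 32.8
position: [0.5242, 0.2599, 0.1504]
orientation: [-2.019, 0.016, -0.009]
wrist_force: [1.3, 0.1, -0.5]
opening: 0.27
[-0.0002, -0.0009, -0.001, 0.0002, 0.0272, 0.0127]
[-0.0002, -0.0009, -0.001, 0.0002, 0.0416, 0.0197]
[-0.0002, -0.0009, -0.001, 0.0002, 0.0452, 0.0214]
```

```bash
python3 -m crank '[[[0,0,0,0,0.014,0.0065,0.01],[0,0,0,0,0.0272,0.0127,0.01],[0,0,0,0,0.036,0.017,0.01],[0,0,0,0,0.0416,0.0197,0.01],[0,0,0,0,0.0445,0.0211,0.01],[0,0,0,0,0.0448,0.0213,0.01]]]' 80
python3 - <<'E'
from h import *
avg(3);print(manip.get_obs()["position"],manip.get_obs()["wrist_torque"])
E
```

```text
time: 33.55
position: [0.5242, 0.2597, 0.1008]
orientation: [-2.019, 0.016, -0.009]
wrist_force: [0.2, -0.2, -0.8]
opening: 0.274
avg F jig [-0.2504  0.0383 -0.6703] [-0.1541 -1.3421 -0.5147]
[0.5243 0.2598 0.1011] [ 0.489  -0.002   0.0477]
```

```bash
python3 -m crank '[[[0,0,0,0,0.0007,0.0003,0.01],[0,0,0,0,0.0014,0.0006,0.01],[0,0,0,0,0.0014,0.0006,0.01]]]' 80
python3 - <<'E'
from h import *
avg(3);print(manip.get_obs()["position"],manip.get_obs()["wrist_torque"])
E
```

```text
time: 34.08
position: [0.5244, 0.2598, 0.1003]
orientation: [-2.018, 0.016, -0.01]
wrist_force: [-3.1, 0.4, 10.1]
opening: 0.27
avg F jig [-3.2794  1.9158 11.1296] [10.9063 10.7557 11.7267]
[0.5244 0.2599 0.1003] [-0.3441  0.7215 -0.2844]
```

Seated, with about 11 N upward. Release and back off.

```bash
python3 -m crank '[[[0,0,0,0,0,0,0.04],[0,0,0,0,0,0,0.085],[0,0,0,0,0,0,0.085],[0,0,0,0,0,0,0.085],[0,0,0,0,0,0,0.085],[0,0,0,0,-0.03,0,0.085],[0,0,0,0,-0.07,0,0.085],[0,0,0,0,-0.12,0,0.085],[0,0,0,0,-0.17,-0.02,0.085],[0,0,0,0,-0.22,-0.02,0.085],[0,0,0,0,-0.24,-0.02,0.085],[0,0,0,0,-0.24,-0.02,0.085]]]' 80
python3 - <<'E'
from h import *
t=manip.get_image("top");s=manip.get_image("side");cv2.imwrite("pics/side7.png",s);cv2.imwrite("pics/top7.png",t)
g=lambda i:cv2.convertScaleAbs(i,alpha=1.6,beta=10)
A=cv2.resize(g(s[110:330,150:340]),None,fx=2.1,fy=2.1,interpolation=cv2.INTER_CUBIC)
B=cv2.resize(g(t[140:260,120:320]),None,fx=2,fy=2,interpolation=cv2.INTER_CUBIC)
H=np.zeros((462,800,3),np.uint8);H[:A.shape[0],:A.shape[1]]=A;H[:240,400:800]=B;cv2.imwrite("pics/c7.png",H)
E
```

```text
time: 35.72
position: [0.5261, 0.3463, 0.3261]
orientation: [-2.017, 0.014, -0.01]
wrist_force: [-0.7, -1.0, -1.0]
opening: 0.999
```

View pics/c7.png

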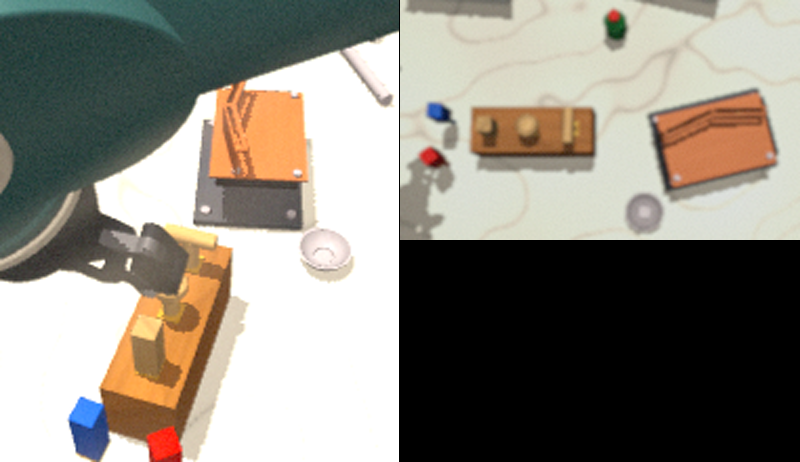

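The burnisher stands upright in its socket (crop (148,345)) with the gripper clear, and the others are in place. I compare it numerically with the first picture.

```bash
python3 - <<'E'
from h import *
a=cv2.imread("pics/side0.png");b=cv2.imread("pics/side7.png");c=cv2.imread("pics/top0.png");d=cv2.imread("pics/top7.png")
f=lambda i,r:np.float32(cv2.cvtColor(i,cv2.COLOR_BGR2GRAY))[r[0]:r[1],r[2]:r[3]]
def sh(x,y,r):
    m=8;t=f(x,r).astype(np.uint8);s=f(y,(r[0]-m,r[1]+m,r[2]-m,r[3]+m)).astype(np.uint8)
    t=cv2.resize(t,None,fx=5,fy=5);s=cv2.resize(s,None,fx=5,fy=5)
    _,v,_,l=cv2.minMaxLoc(cv2.matchTemplate(s,t,cv2.TM_CCOEFF_NORMED));print(r,np.array(l)/5-m,round(v,3))
sh(a,b,(258,290,210,232)); sh(c,d,(192,212,156,170)); sh(a,b,(280,320,200,250)); sh(c,d,(200,220,170,215)); sh(c,d,(190,200,132,146)); sh(c,d,(212,224,130,144)); sh(c,d,(236,256,232,252))
o=manip.get_obs();print(o["time"],o["joint_velocities"],o["wrist_force"])
E
```

```text
(258, 290, 210, 232) [0.2 0.2] 0.988
(192, 212, 156, 170) [0.  0.2] 0.989
(280, 320, 200, 250) [0. 0.] 0.994
(200, 220, 170, 215) [0. 0.] 0.997
(190, 200, 132, 146) [0. 0.] 0.998
(212, 224, 130, 144) [0.  0.4] 0.95
(236, 256, 232, 252) [0. 0.] 0.997
35.825 [ 0.0043  0.0043 -0.0014  0.0111  0.0001  0.0006  0.0006] [ 0.111  -0.2778 -0.6111]
```

```bash
python3 -c "
from cell import manip
print(manip.finish_job())"
```

```text
the job is handed in; nothing more can be done
None
```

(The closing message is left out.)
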